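Open the push-and-turn stock bottle

TASK

Open the amber stock bottle that is clamped on the counter: press its child-resistant white cap down firmly until it bottoms (about 20 N; never more than 25 N), keep it down and turn it anticlockwise (seen from above) until it is free, without forcing it. Lift the cap off and set it gently down, upright and flat, in the steel tray; leave the other packs on the counter alone.

Things in the scene. Friction and masses are not known exactly. Their poses are not given: they have to be found in the camera images.
- bottle: Amber bottle rigidly held in a clamp bolted to the counter (cannot move). Base plate 120 x 120 x 12 mm; bottle 72 mm diameter up to height 78 mm, shoulder sloping in up to 98 mm, then a neck 28 mm in diameter. Origin: on the counter under the bottle's axis; z up. Clamp jaws at +-x, 55 mm high, 55 mm out; the clamp screw at +x reaches 75 mm out.
- neck (a point): Point on the bottle's axis 122 mm above the counter, level with the lower edge of the locked cap; axes as the bottle's. More than 38 N in all between cap and bottle (turning the cap before it is fully down, running hard into the stop, pulling it while locked) counts as forcing it; up to 28 N of it is there at rest, from the spring.
- seal: Grey sprung sealing disc, 18 mm diameter, in the mouth of the neck under the cap; it pushes the cap up and moves only along the bottle's axis. How far the locked cap must be pressed down before it can turn cannot be seen and differs from bottle to bottle: 2.5 to 11 mm. That point takes about 17.6 N; just past it, at about 18.2 N, the seal bottoms hard. Press on it with 19 to 22 N; over 25 N damages it.
- cap: White ribbed round cap, a separate part, locked on the neck at the start: 48 mm outer diameter, 30 mm tall, about 30 g. Origin: centre of its lower edge (open side); z up. Locked, its x axis lies along the bottle's x axis within about 5 degrees and its origin is at point neck. A grip of 40 N on its ribbed side carries both the push and the turn.
- cap_lugs (a point): On the cap's axis at the height of its two inner lugs (3 mm above its lower edge). They sit in notches of the neck. Pressed down, the cap turns anticlockwise seen from above: free to lift once turned 53 degrees, best 60 to 68, hard stop at 73 to 77 degrees. Then it lifts straight up and clears the neck after 35 mm.
- cap_top (a point): Centre of the cap's flat top, 30 mm above its lower edge. A ridge 3 mm high, 6 mm wide and 36 mm long crosses it along the cap's x axis.
- tray: Shallow open steel tray fixed to the counter, 180 (its x) x 150 (its y) mm outside, walls 4 mm thick and 22 mm high, inner floor about 4 mm above the counter. Origin: centre of its underside.
- carton: Bystander: carton 60 x 110 x 45 mm lying on the counter, origin under its centre.
- pill_bottle: Bystander: small capped jar, 44 mm diameter, 75 mm tall, origin under its centre.
- pill_box: Bystander: flat white box 50 x 80 x 30 mm, origin under its centre.
Things that resemble listed ones, but are neither listed nor needed, are in the scene too. Several things have the shape of the cap; the one meant has the colours described above.

How it is judged:
By the outcome, as a careful person would: the job done as asked, in the order asked, and still so for the second after the job is handed in, with the robot touching nothing.
It also fails if it takes over 64 s, if anything falls off the work surface, if the arm or the gripper's body presses on something with over 40 N, if the wrist force passes 120 N, or if a joint passes its speed limit or range.

ROBOT

A 6-joint arm with a two-finger parallel gripper is mounted at the origin on the work surface. World frame = base frame: x ahead of the robot, y to its left, z up, the work surface at z = 0. Lengths are in mm, angles in rad, forces in N, time in s.
With the tool pointing down it reaches from about 350 to 775 mm from the base axis. Payload 7.3 kg.
Tool frame: the origin (TCP) lies on the centre line of the jaws, within the pads' length; the fingertips stand 17 mm ahead of it and the grasp point (between the pads) lies 2 mm behind it; z points along the fingers, y is the line along which they close (so a half turn about z gives the same grasp; the last joint's range is limited). The gripper opens to 92 mm and grips with 3 to 60 N. Pads are 19 mm wide; open, the fingers measure 130 mm over their backs; the gripper's body (75 mm by 190 mm) begins 47 mm behind the grasp point.
Start: joints at [-1.365, 0.342, 1.524, -0, 1.275, -0.146], TCP at [180.931, -492.856, 243.741] pointing down, gripper open.
Joint ranges: [-2.53, 2.53], [-0.77, 2.02], [0.04, 2.7], [-1, 4.14], [0.28, 2.66], [-3.11, 3.11]. Speed limits (rad/s): [2.57, 2.57, 3.14, 3.14, 3.14, 3.14].

INTERFACE

Orientations are given as [roll, pitch, yaw] about the fixed x, y, z axes, in that order (R = Rz(yaw) Ry(pitch) Rx(roll)).
In Python, from plant import bot gives the robot as it stands. The module is installed in compiled form; this text tells all that it offers.
- The arm moves only by the shell command python3 -m pendant 'ROWS'. ROWS is JSON, a list of rows, each a list of 3 entries, a list of its own where there are three numbers: the shift along the world's x, y, z as a fraction of full scale, then the turn, a rotation vector about the world's x, y, z as a fraction of full scale, then the opening, from -1 (shut) to 1 (fully open), so that 0 is half open. In form: [[[tx, ty, tz], [rx, ry, rz], claw], ...]. A call has exactly 10 rows; each row shifts and turns the commanded pose from where the row before left it; what a row does not reach is not made up. Full scale, the value 1, is 30 mm for a shift and 0.12 rad for a turn. A row lasts 1/12 s, in which the tool goes at most 41.7 mm and 7.16 degrees, less where a joint would pass 70% of its speed; a pose out of reach is approached as far as the arm can. A call with a number of a shift or a turn outside -1 to 1 is refused whole. A call with a gripper value outside its range is refused whole. The fingers move at their own pace and stop on an object; the grip force is fixed at half the most. Time passes only in rows, so rows that do not move let the fingers close, or fill a call up. It gives the time, the measured TCP pose, the force, the opening and the grip force at its end, in the units of the state.
- bot.get_obs(): the state, without advancing time (a new reading comes with each control period).
- bot.capture(name): name is "side" or "top" or "wrist"; returns the picture (480x640x3 uint8, blue, green, red); there is no depth.
- bot.camera_params(name): a dict with "fovy" (degrees; the focal length in pixels is half the picture's height over the tangent of half this angle, whatever the lens; pixels are square), "cx", "cy" (the principal point, pixels), "camera_from_world" (4x4, takes a point from world to camera coordinates). Camera axes: x right, y down, z forward; pixel columns grow to the right and rows downward; lengths in mm; the calibration is good to about 2 mm. A picture is of the moment at which its call begins: read the wrist's pose just before it. camera_params takes no time and is no camera call; for the wrist camera it gives the pose at the moment of the call.
- bot.close_job(): hands the job in; it is judged then, once.
The state is a dict: "time": time; "joint_positions": joint angles; "dq": joint speeds; "tau": joint torques, N m; "tool_pos": TCP position; "tcp_rot": TCP orientation; "contact_force": force on the tool from outside, world axes, zero at the start; "moment": the same for the moment, N m; "grip_width": finger opening in mm; "finger_force": force on a finger pad.
Only numpy, scipy, OpenCV 4.12 (cv2) and the standard library are available. Lean on these libraries where they do the work, as an engineer would, in place of code of your own. Each camera call takes 0.05 s, during which the arm holds its last target. There are 200 camera calls.

## Working session

There is one attempt and no reset: what is moved stays moved. The work goes in short steps, Python scripts to look and compute and a shell command to move; the robot and the scene stay as the last step left them, time stands still between calls to the robot, and variables do not carry over. Pictures are saved under pics/ and viewed, at most 10 in all, crops included, and the job is handed in when it is done.

```bash
mkdir -p pics; python3 - <<'E'
from plant import bot
import cv2,numpy as np
o=bot.get_obs();print({k:np.round(v,3).tolist() for k,v in o.items()})
for n in("top","side"):
    cv2.imwrite(f"pics/{n}0.png",bot.capture(n));p=bot.camera_params(n);print(n,p["fovy"],p["cx"],p["cy"],np.round(p["camera_from_world"],3).tolist(),[k for k in p])
E
```

```text
{'time': 0.0, 'joint_positions': [-1.365, 0.343, 1.525, 0.0, 1.275, -0.146], 'dq': [0.0, 0.001, 0.0, -0.001, -0.0, 0.0], 'tau': [0.0, -43.125, -24.422, 0.072, 0.056, -0.0], 'tool_pos': [180.849, -492.473, 243.039], 'tcp_rot': [-3.14, -0.0, 0.352], 'contact_force': [-1.065, -0.247, -0.661], 'moment': [0.019, 0.012, 0.018], 'finger_force': 0.0, 'grip_width': 91.916}
top 55.55089866834973 320.4448548041621 237.65676033040526 [[0.001, -0.999, -0.035, 36.442], [-0.996, 0.002, -0.095, 570.465], [0.095, 0.034, -0.995, 854.838], [0.0, 0.0, 0.0, 1.0]] ['fovy', 'cx', 'cy', 'camera_from_world']
side 56.597213006913485 320.7957387577027 238.9449836524456 [[-0.952, -0.305, -0.019, 554.502], [-0.222, 0.733, -0.643, 187.343], [0.21, -0.608, -0.766, 924.745], [0.0, 0.0, 0.0, 1.0]] ['fovy', 'cx', 'cy', 'camera_from_world']
```

View pics/top0.png

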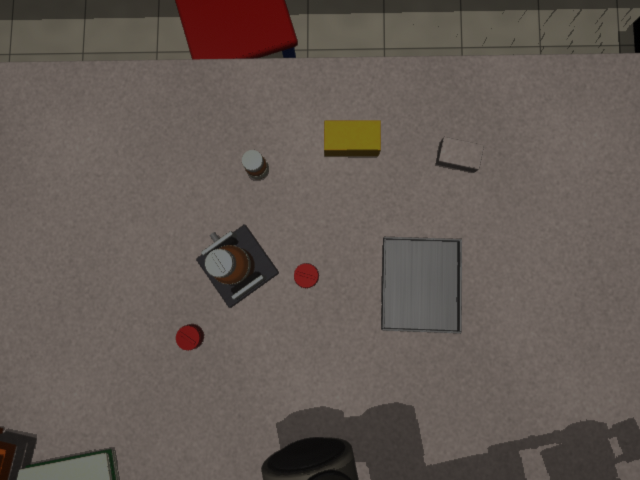

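View pics/side0.png

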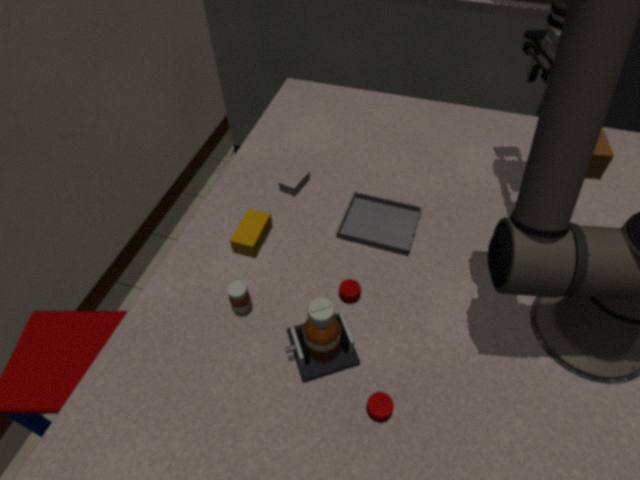

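The top view shows the clamp plate centred near (237,265), the white cap's top near (219,264) and the tray near (421,284). In the side view the cap's top is near (320,306).

```bash
cat > h.py <<'E'
from plant import bot
import cv2,numpy as np
def ray(p,uv):
    f=240/np.tan(np.radians(p["fovy"]/2));T=np.array(p["camera_from_world"])
    d=T[:3,:3].T@np.array([(uv[0]-p["cx"])/f,(uv[1]-p["cy"])/f,1]);return -T[:3,:3].T@T[:3,3],d
def onz(p,uv,z):
    c,d=ray(p,uv);return (c+d*(z-c[2])/d[2]).round(1)
def proj(p,X):
    f=240/np.tan(np.radians(p["fovy"]/2));T=np.array(p["camera_from_world"]);q=T[:3,:3]@X+T[:3,3]
    return np.round([p["cx"]+f*q[0]/q[2],p["cy"]+f*q[1]/q[2]],1)
E
python3 - <<'E'
from h import *
t=bot.camera_params("top");s=bot.camera_params("side")
print("cap",onz(t,(219,264),152),onz(s,(320,306),152))
for c in [(243,226),(277,267),(232,306),(197,263)]: print("plate",onz(t,c,12))
for c in [(383,238),(460,238),(459,331),(381,330)]: print("tray",onz(t,c,22))
for c in [(325,120),(381,121),(325,150),(381,150)]: print("carton",onz(t,c,45))
print("ridge",onz(t,(206,271),152),onz(t,(232,256),152)); print("red",onz(t,(306,275),25),onz(t,(188,337),25),"jar",onz(t,(253,160),75))
print("jaws",onz(t,(217,243),55),onz(t,(247,288),55))
w=bot.camera_params("wrist");T=np.array(w["camera_from_world"]);print(-T[:3,:3].T@T[:3,3],T[:3,:3].round(2),w["fovy"])
E
```

```text
cap [514.9 201.  152. ] [517.4 198.  152. ]
plate [595.6 190.9  12. ]
plate [514.2 122.2  12. ]
plate [438.  209.8  12. ]
plate [522.1 281.2  12. ]
tray [570.1 -85.   22. ]
tray [ 569.8 -232.9   22. ]
tray [ 393.  -226.2   22. ]
tray [394.2 -79.2  22. ]
carton [798.8  27.   45. ]
carton [795.6 -81.5  45. ]
carton [739.1  27.   45. ]
carton [738.1 -80.8  45. ]
ridge [503.2 222.6 152. ] [528.2 179.5 152. ]
red [498.4  64.1  25. ] [379.4 290.8  25. ] jar [712.3 161.1  75. ]
jaws [558.1 230.8  55. ] [473.7 172.4  55. ]
[ 242.11814602 -469.31139317  384.35069689] [[ 0.35 -0.94 -0.  ]
 [-0.91 -0.33  0.25]
 [-0.23 -0.08 -0.97]] 61.86371927986576
```

```bash
python3 -m pendant '[[[0.5,0.4,0],[0,0,0],1],[[1,0.9,0],[0,0,0],1],[[1,0.9,0],[0,0,0],1],[[1,0.9,0],[0,0,0],1],[[1,0.9,0],[0,0,0],1],[[1,0.9,0],[0,0,0],1],[[1,0.9,0],[0,0,0],1],[[1,0.9,0],[0,0,0],1],[[1,0.9,0],[0,0,0],1],[[1,0.9,0],[0,0,0],1]]'
python3 -m pendant '[[[0.1,1,0],[0,0,0],1],[[0.1,1,0],[0,0,0],1],[[0.1,1,0],[0,0,0],1],[[0.1,1,0],[0,0,0],1],[[0.1,1,0],[0,0,0],1],[[0.1,1,0],[0,0,0],1],[[0.1,1,0],[0,0,0],1],[[0.1,1,0],[0,0,0],1],[[0.1,1,0],[0,0,0],1],[[0.1,1,0],[0,0,0],1]]'
python3 -m pendant '[[[0.1,1,0],[0,0,0],1],[[0.1,1,0],[0,0,0],1],[[0.1,1,0],[0,0,0],1],[[0,1,0],[0,0,0],1],[[0,0.3,0],[0,0,0],1],[[0,0,0],[0,0,0],1],[[0,0,0],[0,0,0],1],[[0,0,0],[0,0,0],1],[[0,0,0],[0,0,0],1],[[0,0,0],[0,0,0],1]]'
python3 - <<'E'
from h import *
p=bot.camera_params("wrist");cv2.imwrite("pics/w1.png",bot.capture("wrist"));o=bot.get_obs()
print(o["tool_pos"],o["tcp_rot"],proj(p,[516,199.5,152]))
np.savez("w1.npz",**p)
E
```

```text
time: 0.93
tool_pos: [467.0, -236.1, 243.5]
tcp_rot: [-3.141, 0.0, 0.352]
contact_force: [0.3, -1.4, 1.0]
grip_width: 91.9
finger_force: 0.0
time: 1.77
tool_pos: [495.6, 63.7, 243.5]
tcp_rot: [-3.141, 0.001, 0.352]
contact_force: [1.4, 0.6, 0.0]
grip_width: 91.4
finger_force: 0.0
time: 2.6
tool_pos: [505.1, 189.9, 243.8]
tcp_rot: [3.141, 0.0, 0.35]
contact_force: [-0.2, -1.7, 0.7]
grip_width: 91.7
finger_force: 0.0
[505.09351288 190.08788344 243.85723099] [ 3.14138132e+00 -4.69143801e-05  3.50186851e-01] [311.5 226.6]
```

View pics/w1.png

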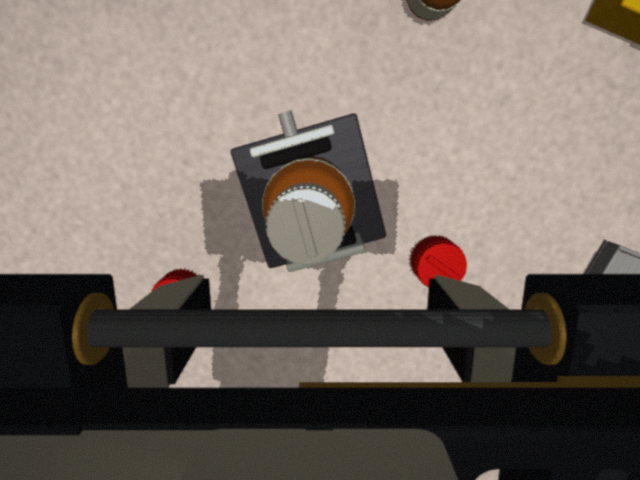

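The wrist view shows the white cap's top centred near (305,228), its ridge in line with the clamp screw, and the fingers clear on both sides of it.

```bash
python3 - <<'E'
from h import *
p={k:v for k,v in np.load("w1.npz").items()}
t=bot.camera_params("top")
print(onz(p,(305,228),152),onz(p,(265,228),152),onz(p,(346,228),152))
E
```

```text
[513.9 202.8 152. ] [505.7 225.2 152. ] [522.3 179.9 152. ]
```

```bash
python3 -m pendant '[[[0.31,0.4,0],[0,0,0],1],[[0,0,-0.5],[0,0,0],1],[[0,0,-0.6],[0,0,0],1],[[0,0,-0.6],[0,0,0],0.6],[[0,0,-0.6],[0,0,0],0.6],[[0,0,-0.5],[0,0,0],0.6],[[0,0,-0.4],[0,0,0],0.4],[[0,0,-0.16],[0,0,0],0.3],[[0,0,0],[0,0,0],0.2],[[0,0,0],[0,0,0],0.2]]'
python3 -m pendant '[[[0,0,0],[0,0,0],0.15],[[0,0,0],[0,0,0],0.15],[[0,0,0],[0,0,0],0.12],[[0,0,0],[0,0,0],0.12],[[0,0,0],[0,0,0],0.12],[[0,0,0],[0,0,0],0.1],[[0,0,0],[0,0,0],0.1],[[0,0,0],[0,0,0],0.08],[[0,0,0],[0,0,0],0.08],[[0,0,0],[0,0,0],0.08]]'
python3 - <<'E'
from h import *
p=bot.camera_params("wrist");cv2.imwrite("pics/w2.png",bot.capture("wrist"));o=bot.get_obs()
print(proj(p,[514,202.5,152])); np.savez("w2.npz",**p)
E
```

```text
time: 3.48
tool_pos: [514.6, 202.9, 143.4]
tcp_rot: [3.141, -0.0, 0.351]
contact_force: [0.6, 0.8, -0.1]
grip_width: 55.9
finger_force: 0.0
time: 4.32
tool_pos: [514.4, 202.8, 143.0]
tcp_rot: [3.141, -0.0, 0.352]
contact_force: [0.5, -2.2, 1.4]
grip_width: 49.9
finger_force: 1.2
[321.7 325.4]
```

View pics/w2.png

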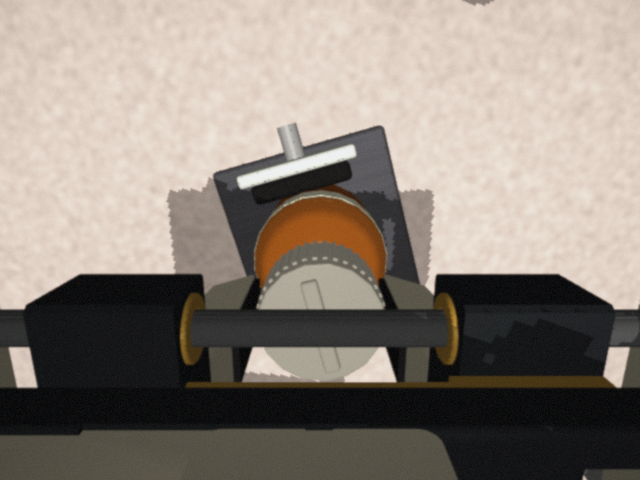

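The cap's top disc spans columns 257 to 385 and its lower edge is near row 380, so its centre is close to (321,319). I'll fit the visible rim points.

```bash
python3 - <<'E'
from h import *
p={k:v for k,v in np.load("w2.npz").items()}
g=cv2.GaussianBlur(cv2.cvtColor(cv2.imread("pics/w2.png"),6),(3,3),0).astype(int)
for c in (290,300,310,350,320,340): print(c,g[350:386,c].tolist())
for r in (298,303): print(r,g[r,250:266].tolist(),g[r,376:394].tolist())
E
```

```text
290 [165, 166, 166, 166, 166, 166, 165, 165, 166, 166, 165, 165, 165, 166, 166, 166, 166, 165, 165, 164, 165, 168, 179, 194, 201, 191, 174, 157, 146, 142, 139, 124, 95, 70, 60, 56]
300 [164, 165, 166, 167, 166, 166, 166, 166, 166, 167, 166, 165, 164, 164, 165, 166, 166, 166, 165, 164, 165, 166, 166, 165, 164, 164, 167, 166, 158, 150, 142, 125, 95, 69, 59, 57]
310 [165, 165, 166, 166, 165, 164, 165, 166, 166, 164, 164, 164, 165, 165, 165, 165, 166, 166, 166, 165, 165, 164, 164, 164, 165, 165, 164, 163, 159, 152, 143, 124, 94, 69, 59, 56]
350 [166, 166, 166, 166, 166, 165, 165, 165, 166, 165, 165, 165, 165, 165, 165, 165, 164, 164, 165, 164, 163, 164, 171, 185, 202, 214, 219, 219, 218, 218, 214, 189, 135, 83, 61, 57]
320 [156, 155, 154, 153, 154, 153, 152, 153, 157, 160, 161, 163, 164, 164, 164, 164, 165, 166, 166, 166, 166, 166, 166, 165, 164, 164, 164, 163, 162, 161, 154, 134, 100, 70, 58, 57]
340 [165, 165, 165, 165, 165, 166, 165, 164, 163, 161, 159, 156, 152, 149, 146, 145, 145, 148, 152, 157, 161, 163, 164, 165, 164, 162, 157, 151, 144, 140, 135, 120, 92, 67, 59, 58]
298 [11, 11, 11, 10, 9, 10, 13, 28, 63, 110, 141, 148, 143, 145, 156, 164] [163, 154, 137, 121, 110, 98, 74, 45, 23, 13, 10, 9, 9, 10, 12, 20, 36, 57]
303 [13, 10, 8, 6, 8, 18, 41, 74, 97, 106, 117, 136, 154, 163, 167, 168] [167, 167, 165, 161, 152, 140, 133, 125, 98, 56, 25, 13, 12, 11, 11, 10, 10, 13]
```

```bash
python3 -m pendant '[[[0.03,0.01,0],[0,0,0],0.1],[[0,0,0],[0,0,0],0.06],[[0,0,0],[0,0,0],0.05],[[0,0,0],[0,0,0],0.04],[[0,0,0],[0,0,0],0.03],[[0,0,0],[0,0,0],0.02],[[0,0,0],[0,0,0],0.01],[[0,0,0],[0,0,0],0],[[0,0,0],[0,0,0],0],[[0,0,0],[0,0,0],0]]'
```

```text
time: 5.2
tool_pos: [515.3, 202.6, 142.9]
tcp_rot: [3.14, 0.0, 0.352]
contact_force: [0.9, -5.8, 0.8]
grip_width: 47.9
finger_force: 30.0
```

```bash
python3 -m pendant '[[[0.006,-0.017,0],[0,0,0],-1],[[0,0,0],[0,0,0],-1],[[0,0,-0.02],[0,0,0],-1],[[0,0,-0.02],[0,0,0],-1],[[0,0,-0.02],[0,0,0],-1],[[0,0,0],[0,0,0],-1],[[0,0,0],[0,0,0],-1],[[0,0,0],[0,0,0],-1],[[0,0,0],[0,0,0],-1],[[0,0,0],[0,0,0],-1]]'
```

```text
time: 6.03
tool_pos: [515.7, 203.0, 142.6]
tcp_rot: [3.141, -0.002, 0.352]
contact_force: [-2.2, -5.2, 9.6]
grip_width: 47.6
finger_force: 30.0
```

```bash
python3 -m pendant '[[[0,-0.01,-0.02],[0,0,0],-1],[[0,0,-0.02],[0,0,0],-1],[[0,0,0],[0,0,0],-1],[[0,0,0],[0,0,0],-1],[[0,0,0],[0,0,0],-1],[[0,0,0],[0,0,0],-1],[[0,0,0],[0,0,0],-1],[[0,0,0],[0,0,0],-1],[[0,0,0],[0,0,0],-1],[[0,0,0],[0,0,0],-1]]'
```

```text
time: 6.87
tool_pos: [515.7, 202.9, 141.7]
tcp_rot: [3.141, -0.002, 0.352]
contact_force: [-3.4, -4.4, 12.6]
grip_width: 47.5
finger_force: 30.0
```

```bash
python3 -m pendant '[[[0,-0.01,-0.02],[0,0,0],-1],[[0,0,-0.02],[0,0,0],-1],[[0,0,0],[0,0,0],-1],[[0,0,0],[0,0,0],-1],[[0,0,0],[0,0,0],-1],[[0,0,0],[0,0,0],-1],[[0,0,0],[0,0,0],-1],[[0,0,0],[0,0,0],-1],[[0,0,0],[0,0,0],-1],[[0,0,0],[0,0,0],-1]]'
```

```text
time: 7.7
tool_pos: [515.8, 202.8, 140.7]
tcp_rot: [-3.142, -0.003, 0.352]
contact_force: [-4.2, -2.9, 13.1]
grip_width: 47.7
finger_force: 30.0
```

```bash
python3 -m pendant '[[[-0.01,-0.01,-0.03],[0,0,0],-1],[[-0.01,0,-0.03],[0,0,0],-1],[[0,0,0],[0,0,0],-1],[[0,0,0],[0,0,0],-1],[[0,0,0],[0,0,0],-1],[[0,0,0],[0,0,0],-1],[[0,0,0],[0,0,0],-1],[[0,0,0],[0,0,0],-1],[[0,0,0],[0,0,0],-1],[[0,0,0],[0,0,0],-1]]'
```

```text
time: 8.53
tool_pos: [515.7, 202.7, 139.4]
tcp_rot: [-3.142, -0.004, 0.352]
contact_force: [-3.6, -2.1, 15.0]
grip_width: 48.1
finger_force: 30.0
```

```bash
python3 -m pendant '[[[-0.01,-0.01,-0.03],[0,0,0],-1],[[-0.005,0,-0.02],[0,0,0],-1],[[0,0,0],[0,0,0],-1],[[0,0,0],[0,0,0],-1],[[0,0,0],[0,0,0],-1],[[0,0,0],[0,0,0],-1],[[0,0,0],[0,0,0],-1],[[0,0,0],[0,0,0],-1],[[0,0,0],[0,0,0],-1],[[0,0,0],[0,0,0],-1]]'
```

```text
time: 9.37
tool_pos: [515.7, 202.7, 138.3]
tcp_rot: [-3.142, -0.006, 0.352]
contact_force: [-3.0, -2.3, 17.4]
grip_width: 47.6
finger_force: 30.0
```

```bash
python3 -m pendant '[[[-0.01,-0.01,-0.02],[0,0,0],-1],[[0,0,0],[0,0,0],-1],[[0,0,0],[0,0,0],-1],[[0,0,0],[0,0,0],-1],[[0,0,0],[0,0,0],-1],[[0,0,0],[0,0,0],-1],[[0,0,0],[0,0,0],-1],[[0,0,0],[0,0,0],-1],[[0,0,0],[0,0,0],-1],[[0,0,0],[0,0,0],-1]]'
```

```text
time: 10.2
tool_pos: [515.5, 202.6, 137.8]
tcp_rot: [-3.141, -0.006, 0.352]
contact_force: [-1.7, -0.7, 17.0]
grip_width: 47.5
finger_force: 30.0
```

```bash
python3 -m pendant '[[[0,0,-0.02],[0,0,0],-1],[[0,0,-0.01],[0,0,0],-1],[[0,0,0],[0,0,0],-1],[[0,0,0],[0,0,0],-1],[[0,0,0],[0,0,0],-1],[[0,0,0],[0,0,0],-1],[[0,0,0],[0,0,0],-1],[[0,0,0],[0,0,0],-1],[[0,0,0],[0,0,0],-1],[[0,0,0],[0,0,0],-1]]'
```

```text
time: 11.03
tool_pos: [515.7, 202.6, 137.6]
tcp_rot: [-3.141, -0.007, 0.352]
contact_force: [-3.0, -1.4, 22.8]
grip_width: 47.9
finger_force: 30.0
```

```bash
python3 -m pendant '[[[-0.003,0,0.009],[0,0,0],-1],[[0,0,0],[0,0,0],-1],[[0,0,0],[0,0,0],-1],[[0,0,0],[0,0,0],-1],[[0,0,0],[0,0,0],-1],[[0,0,0],[0,0,0],-1],[[0,0,0],[0,0,0],-1],[[0,0,0],[0,0,0],-1],[[0,0,0],[0,0,0],-1],[[0,0,0],[0,0,0],-1]]'
```

```text
time: 11.87
tool_pos: [515.7, 202.6, 137.7]
tcp_rot: [-3.141, -0.007, 0.352]
contact_force: [-2.4, -1.3, 19.9]
grip_width: 47.8
finger_force: 30.0
```

```bash
python3 -m pendant '[[[0,0,0],[0,0,0.1],-1],[[0,0,0],[0,0,0.2],-1],[[0,0,0],[0,0,0.2],-1],[[0,0,0],[0,0,0.2],-1],[[0,0,0],[0,0,0.2],-1],[[0,0,0],[0,0,0.2],-1],[[0,0,0],[0,0,0.2],-1],[[0,0,0],[0,0,0.2],-1],[[0,0,0],[0,0,0],-1],[[0,0,0],[0,0,0],-1]]'; python3 -c "
from h import *
print(bot.get_obs()['moment'])"
```

```text
time: 12.7
tool_pos: [516.1, 202.8, 137.7]
tcp_rot: [3.14, -0.008, 0.532]
contact_force: [-1.1, -1.4, 19.8]
grip_width: 47.6
finger_force: 30.0
[-0.14931763  0.26184953 -0.03841063]
```

```bash
python3 -m pendant '[[[0,0,-0.002],[0,0,0.2],-1],[[0,0,0],[0,0,0.3],-1],[[0,0,0],[0,0,0.3],-1],[[0,0,0],[0,0,0.3],-1],[[0,0,0],[0,0,0.3],-1],[[0,0,0],[0,0,0.3],-1],[[0,0,0],[0,0,0.3],-1],[[0,0,0],[0,0,0.3],-1],[[0,0,0],[0,0,0],-1],[[0,0,0],[0,0,0],-1]]'; python3 -c "
from h import *
print(bot.get_obs()['moment'])"
```

```text
time: 13.53
tool_pos: [516.3, 202.9, 137.7]
tcp_rot: [3.138, -0.008, 0.808]
contact_force: [-1.3, -0.4, 19.0]
grip_width: 47.6
finger_force: 30.0
[-0.05503261  0.13508267  0.06239519]
```

```bash
python3 -m pendant '[[[0,0,-0.005],[0,0,0.2],-1],[[0,0,0],[0,0,0.35],-1],[[0,0,0],[0,0,0.35],-1],[[0,0,0],[0,0,0.35],-1],[[0,0,0],[0,0,0.35],-1],[[0,0,0],[0,0,0.35],-1],[[0,0,0],[0,0,0.35],-1],[[0,0,0],[0,0,0.35],-1],[[0,0,0],[0,0,0],-1],[[0,0,0],[0,0,0],-1]]'; python3 - <<'E'
from h import *
print(bot.get_obs()['moment'])
E
```

```text
time: 14.37
tool_pos: [516.4, 203.0, 137.7]
tcp_rot: [3.135, -0.007, 1.126]
contact_force: [-0.5, 0.5, 19.1]
grip_width: 47.7
finger_force: 30.0
[-0.03061686  0.13544422  0.08843262]
```

```bash
python3 -m pendant '[[[0,0,-0.004],[0,0,0.3],-1],[[0,0,0],[0,0,0.4],-1],[[0,0,0],[0,0,0.4],-1],[[0,0,0],[0,0,0.4],-1],[[0,0,0],[0,0,0.4],-1],[[0,0,0],[0,0,0.4],-1],[[0,0,0],[0,0,0.3],-1],[[0,0,0],[0,0,0.2],-1],[[0,0,0],[0,0,0],-1],[[0,0,0],[0,0,0],-1]]'; python3 - <<'E'
from h import *
o=bot.get_obs();print(o['moment'])
p=bot.camera_params("wrist");cv2.imwrite("pics/w3.png",bot.capture("wrist"))
for a in np.radians([34.7,98.7]):
    print([proj(p,np.array([516,202.5,150])+s*18*np.array([np.cos(a),np.sin(a),0])) for s in(-1,1)])
E
```

```text
time: 15.2
tool_pos: [516.5, 203.1, 137.6]
tcp_rot: [3.133, -0.004, 1.462]
contact_force: [-0.8, -0.4, 20.2]
grip_width: 47.7
finger_force: 30.0
[ 0.02854731  0.0657866  -0.02310351]
[array([284.1, 363.8]), array([361.2, 302.7])]
[array([334.6, 377.4]), array([308.5, 287.6])]
```

View pics/w3.png

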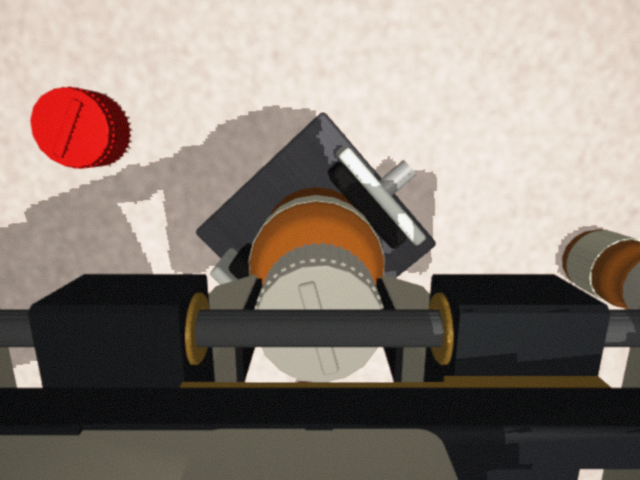

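The ridge runs from about (306,285) to (332,372), the same place in the gripper's frame as before, while the bottle has turned in view. So the cap followed through about 64°, and it can be lifted.

```bash
python3 -m pendant '[[[0,0,0.04],[0,0,0],-1],[[0,0,0.05],[0,0,0],-1],[[0,0,0.05],[0,0,0],-1],[[0,0,0.05],[0,0,0],-1],[[0,0,0.05],[0,0,0],-1],[[0,0,0.05],[0,0,0],-1],[[0,0,0.05],[0,0,0],-1],[[0,0,0.05],[0,0,0],-1],[[0,0,0],[0,0,0],-1],[[0,0,0],[0,0,0],-1]]'
```

```text
time: 16.08
tool_pos: [514.8, 202.2, 146.3]
tcp_rot: [3.139, -0.002, 1.462]
contact_force: [3.1, 1.4, 4.8]
grip_width: 47.9
finger_force: 30.0
```

```bash
python3 -m pendant '[[[0.015,0.008,0.05],[0,0,0],-1],[[0.01,0,0.1],[0,0,0],-1],[[0,0,0.1],[0,0,0],-1],[[0,0,0.15],[0,0,0],-1],[[0,0,0.15],[0,0,0],-1],[[0,0,0.2],[0,0,0],-1],[[0,0,0.2],[0,0,0],-1],[[0,0,0.2],[0,0,0],-1],[[0,0,0.2],[0,0,0],-1],[[0,0,0.2],[0,0,0],-1]]'
```

```text
time: 16.92
tool_pos: [514.6, 201.7, 192.9]
tcp_rot: [3.141, -0.0, 1.462]
contact_force: [-0.5, -0.4, 0.0]
grip_width: 47.5
finger_force: 30.0
```

```bash
python3 -m pendant '[[[0,0,0.4],[0,0,0],-1],[[0,-0.3,0.5],[0,0,0],-1],[[-0.1,-0.7,0],[0,0,0],-1],[[-0.1,-0.9,0],[0,0,0],-1],[[-0.1,-0.9,0],[0,0,0],-1],[[-0.1,-0.9,0],[0,0,0],-1],[[-0.1,-0.9,0],[0,0,0],-1],[[-0.1,-0.9,0],[0,0,0],-1],[[-0.1,-0.9,0],[0,0,0],-1],[[-0.1,-0.9,0],[0,0,0],-1]]'
python3 -m pendant '[[[-0.1,-0.9,0],[0,0,0],-1],[[-0.1,-0.9,0],[0,0,0],-1],[[-0.1,-0.9,-0.2],[0,0,0],-1],[[0,-0.9,-0.4],[0,0,0],-1],[[0,-0.7,-0.5],[0,0,0],-1],[[0,-0.3,-0.5],[0,0,0],-1],[[0,0,-0.4],[0,0,0],-1],[[0,0,-0.2],[0,0,0],-1],[[0,0,0],[0,0,0],-1],[[0,0,0],[0,0,0],-1]]'
python3 - <<'E'
from h import *
cv2.imwrite("pics/s4.png",bot.capture("side"))
E
```

```text
time: 17.75
tool_pos: [490.3, -18.6, 219.6]
tcp_rot: [3.141, 0.0, 1.462]
contact_force: [1.1, -0.1, -0.1]
grip_width: 47.6
finger_force: 30.0
time: 18.58
tool_pos: [481.8, -155.1, 153.5]
tcp_rot: [3.141, -0.0, 1.462]
contact_force: [-0.5, 0.8, 0.4]
grip_width: 47.5
finger_force: 30.0
```

View pics/s4.png

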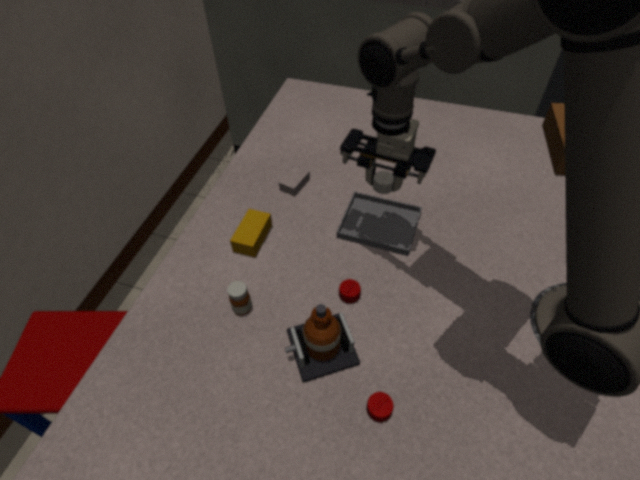

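The side view shows the cap in the jaws near (383,181), above the tray at (380,222), and the bottle open near (321,312).

```bash
python3 -m pendant '[[[0,0,-0.3],[0,0,0],-1],[[0,0,-0.6],[0,0,0],-1],[[0,0,-0.7],[0,0,0],-1],[[0,0,-0.7],[0,0,0],-1],[[0,0,-0.6],[0,0,0],-1],[[0,0,-0.5],[0,0,0],-1],[[0,0,-0.3],[0,0,0],-1],[[0,0,-0.2],[0,0,0],-1],[[0,0,-0.1],[0,0,0],-1],[[0,0,0],[0,0,0],-1]]'
python3 -m pendant '[[[0,0,-0.02],[0,0,0],-1],[[0,0,-0.02],[0,0,0],-1],[[0,0,-0.02],[0,0,0],-1],[[0,0,-0.02],[0,0,0],-1],[[0,0,-0.02],[0,0,0],-1],[[0,0,-0.02],[0,0,0],-1],[[0,0,-0.02],[0,0,0],-1],[[0,0,-0.02],[0,0,0],-1],[[0,0,0],[0,0,0],-1],[[0,0,0],[0,0,0],-1]]'
```

```text
time: 19.47
tool_pos: [481.8, -155.3, 33.0]
tcp_rot: [3.141, 0.0, 1.462]
contact_force: [-0.4, 1.3, -0.7]
grip_width: 47.4
finger_force: 30.0
time: 20.3
tool_pos: [481.6, -155.3, 28.2]
tcp_rot: [-3.142, -0.0, 1.462]
contact_force: [-0.8, -0.1, -1.1]
grip_width: 47.6
finger_force: 30.0
```

```bash
python3 -m pendant '[[[0,0,-0.02],[0,0,0],-1],[[0,0,-0.02],[0,0,0],-1],[[0,0,-0.02],[0,0,0],-1],[[0,0,-0.02],[0,0,0],-1],[[0,0,0],[0,0,0],-1],[[0,0,0],[0,0,0],-1],[[0,0,0],[0,0,0],-1],[[0,0,0],[0,0,0],-1],[[0,0,0],[0,0,0],-1],[[0,0,0],[0,0,0],-1]]'
```

```text
time: 21.13
tool_pos: [481.6, -155.3, 25.9]
tcp_rot: [3.141, 0.0, 1.462]
contact_force: [-0.4, 0.7, -0.2]
grip_width: 47.4
finger_force: 30.0
```

```bash
python3 -m pendant '[[[0,0,-0.015],[0,0,0],-1],[[0,0,-0.015],[0,0,0],-1],[[0,0,-0.01],[0,0,0],-1],[[0,0,0],[0,0,0],-1],[[0,0,0],[0,0,0],-1],[[0,0,0],[0,0,0],-1],[[0,0,0],[0,0,0],-1],[[0,0,0],[0,0,0],-1],[[0,0,0],[0,0,0],-1],[[0,0,0],[0,0,0],-1]]'
```

```text
time: 21.97
tool_pos: [481.6, -155.3, 24.8]
tcp_rot: [3.141, 0.0, 1.462]
contact_force: [-0.1, 1.8, 3.0]
grip_width: 47.8
finger_force: 30.0
```

```bash
python3 -m pendant '[[[0,0,-0.01],[0,0,0],-1],[[0,0,0],[0,0,0],-1],[[0,0,0],[0,0,0],-1],[[0,0,0],[0,0,0],-1],[[0,0,0],[0,0,0],-1],[[0,0,0],[0,0,0],-1],[[0,0,0],[0,0,0],-1],[[0,0,0],[0,0,0],-1],[[0,0,0],[0,0,0],-1],[[0,0,0],[0,0,0],-1]]'
```

```text
time: 22.8
tool_pos: [481.6, -155.4, 24.8]
tcp_rot: [3.141, 0.0, 1.462]
contact_force: [-1.2, 1.0, 6.5]
grip_width: 47.5
finger_force: 30.0
```

```bash
python3 -m pendant '[[[0,0,0.015],[0,0,0],-1],[[0,0,0],[0,0,0],-1],[[0,0,0],[0,0,0],0.05],[[0,0,0],[0,0,0],0.1],[[0,0,0],[0,0,0],0.2],[[0,0,0],[0,0,0],0.3],[[0,0,0],[0,0,0],0.5],[[0,0,0],[0,0,0],0.5],[[0,0,0],[0,0,0],0.5],[[0,0,0],[0,0,0],0.5]]'
python3 -m pendant '[[[0,0,0.1],[0,0,0],0.5],[[0,0,0.3],[0,0,0],0.5],[[0,0,0.5],[0,0,0],0.5],[[0,0,0.7],[0,0,0],0.5],[[0,0,0.8],[0,0,0],0.5],[[0,0,0.8],[0,0,0],0.5],[[0,0,0.8],[0,0,0],0.5],[[0,0,0.5],[0,0,0],0.5],[[0,0,0],[0,0,0],0.5],[[0,0,0],[0,0,0],0.5]]'
python3 - <<'E'
from h import *
cv2.imwrite("pics/w5.png",bot.capture("wrist"))
E
```

```text
time: 23.63
tool_pos: [481.6, -155.3, 24.8]
tcp_rot: [3.142, -0.0, 1.462]
contact_force: [-1.0, -0.3, -0.5]
grip_width: 68.5
finger_force: 0.0
time: 24.47
tool_pos: [481.9, -155.4, 160.8]
tcp_rot: [3.139, 0.001, 1.462]
contact_force: [-0.5, 0.1, -0.2]
grip_width: 68.9
finger_force: 0.0
```

View pics/w5.png

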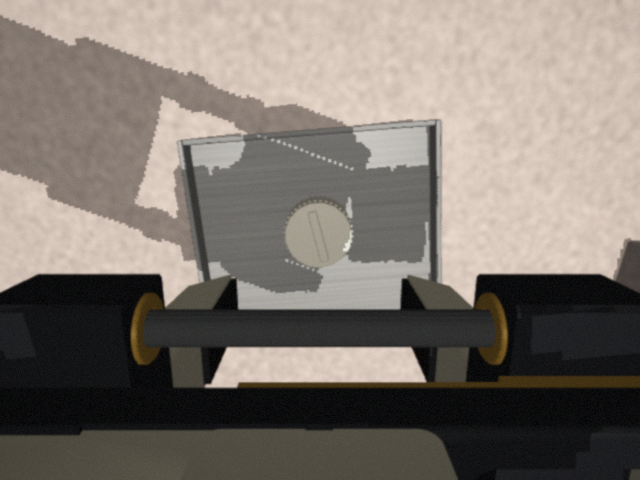

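The cap stands upright and flat in the tray at about (319,233), and the gripper is clear of it.

```bash
python3 -c "
from plant import bot
print(bot.close_job())"
```

```text
the job is handed in; nothing more can be done
None
```

The bottle is open: I pressed the cap down (about 20 N while turning, one reading of 22.8 N), turned it about 64° anticlockwise, lifted it off and set it upright in the steel tray, then handed the job in at about 24.5 s with the other packs untouched.

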